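Let the lemon out of the lever feeder and ease the lid shut

ROBOT

A 6-joint arm with a two-finger parallel gripper is mounted at the origin on a cart in front of the work surface, level with it; the furniture and walls round the work are solid. World frame = base frame: x ahead of the robot, y to its left, z up, the work surface at z = 0. Lengths are in m, angles in rad, forces in N, time in s.
With the tool pointing down it reaches from about 0.375 to 0.975 m from the base axis. Payload 3.8 kg.
Tool frame: the origin (TCP) lies midway between the tips of the shut fingers; the grasp point (between the pads) lies 19 mm behind it; z points along the fingers, y is the line along which they close (so a half turn about z gives the same grasp; the last joint's range is limited). The gripper opens to 88 mm and grips with 3 to 60 N. Pads are 18 mm wide; open, the fingers measure 123 mm over their backs; the gripper's body (75 mm by 187 mm) begins 45 mm behind the grasp point.
Start: joints at [1.261, 0.264, 1.604, -0, 1.274, -0.037], TCP at [0.182, 0.65, 0.239] pointing down, gripper open.
Joint ranges: [-2.63, 2.63], [-0.94, 2.18], [0.31, 2.57], [-1.31, 4.45], [0, 2.66], [-2.55, 2.55]. Speed limits (rad/s): [2.57, 2.57, 3.14, 3.14, 3.14, 3.14].

INTERFACE

Orientations are given as a rotation vector (axis times angle).
In Python, from station import * gives the robot as it stands. The module is installed in compiled form; this text tells all that it offers.
- The arm moves only by the shell command python3 -m pendant 'ROWS' [FORCE]. ROWS is JSON, a list of rows, each an object of numbers: "tx", "ty", "tz": the shift along the tool's x, y, z each as a share of 0.1 m, from -1 to 1; "wx", "wy", "wz": the turn, a rotation vector about the tool's x, y, z each as a share of pi rad, from -1 to 1; "grip": the opening, from -1 (shut) to 1 (fully open). In form: [{"tx": .., "ty": .., "tz": .., "wx": .., "wy": .., "wz": .., "grip": ..}, ...]. A call has 1 to 5 rows; each row is the pose to reach, as a shift and turn from the pose commanded when the call began, along the tool's axes at that moment, turning the shorter way round; what a row does not reach only later rows make up. A row lasts 1/8 s, in which the tool goes at most 62.5 mm and 10.7 degrees, less where a joint would pass 70% of its speed; a pose out of reach is approached as far as the arm can. A call with a number of a shift or a turn outside -1 to 1 is refused whole. A call with a gripper value outside its range is refused whole. The fingers move at their own pace and stop on an object; FORCE is the grip in N (left out, the last holds). Time passes only in rows, so rows that repeat a pose let the fingers close. It gives the time, the measured TCP pose, the force, the opening and the grip force at its end, in the units of the state.
- state(): the state, without advancing time (a new reading comes with each control period).
- read_camera(name): name is "scene" or "top"; returns a dict with "img" (384x512x3 uint8, red, green, blue), "depth" (384x512 float32, m along the optical axis (not along the pixel's ray), 0 where there is no reading), "mtx" (3x3 intrinsics, pixels), "pose" (4x4, takes a point from camera to world coordinates). Camera axes: x right, y down, z forward; pixel columns grow to the right and rows downward; lengths in m; the calibration is good to about 2 mm. A picture is of the moment at which its call begins.
- hand_in(): hands the job in; it is judged then, once.
Trained networks look in a picture, given as the dict that the camera call returned (one of the last four; its "shot" number tells which), for a name from the list of things; names that differ only in an ending like _2 or _b are one class to them, and where a whole thing is asked for, a point or a joint stands for the part that bears it (a point fixed in the world has none). Each returns a list of dicts, best first, with "confidence" (0 to 1); they miss things now and then, are a little off and sometimes report something else, mostly with a low value. They report only what shows in the picture. A call takes as long as a camera call.
- boxes_of(picture, thing): "pixel" ([column, row] in pixels, amid what is visible of it).
- place_of(picture, thing): "pixel" ([column, row] in pixels: a listed point, or the origin of a listed thing).
The state is a dict: "time_s": time; "qpos": joint angles; "joint_velocities": joint speeds; "joint_torque": joint torques, N m; "tcp_pos": TCP position; "orientation": TCP orientation; "force": force on the tool from outside, world axes, zero at the start; "ft_torque": the same for the moment, N m; "finger_gap": finger opening in m; "gripper_force": force on a finger pad.
Only numpy, scipy, OpenCV 4.12 (cv2) and the standard library are available. Lean on these libraries where they do the work, as an engineer would, in place of code of your own. Each camera call takes 0.05 s, during which the arm holds its last target. There are 200 camera calls.

TASK

Let the lemon out of its feeder: with the fingertips, press down the red plate of the lever beside it so that the clear lid lifts, and keep it down until the lemon has rolled into the feeder's catch tray. Then stay on the plate and let it come up gently, so that the lid eases shut and never falls or slams, and finally take the hand clear. Do not touch the lemon or the lids and pick nothing up; leave the garlic feeder shut and everything else where it stands.

Things in the scene. Friction and masses are not known exactly. Their poses are not given: they have to be found in the camera images.
- feeder_a: holds the lemon; left or right one of two alike: wooden gravity fruit feeder fixed on the counter, 102 mm wide; origin under its centre on the counter, x to its back, y to its left, yaw -0.1 to 0.42 rad. x -74 to +94 mm: hopper 120 mm high under a clear lid; x -74 to -178 mm (towards the robot): open catch tray, walls 53 to 58 mm high. Lever on its right (-y) side
- feeder_b: the other feeder, of the same make, which holds a garlic bulb and is to stay shut; origin, axes and sizes as for feeder_a
- lemon_center (a point): centre of the loose yellow lemon, 71 x 53 x 51 mm; at the start it lies in the hopper of feeder_a, against the lid's front apron. With the lid up it rolls by itself into the catch tray within about a second, and then lies at x about -145 mm, z about 48 mm in feeder_a's frame
- garlic_center (a point): centre of the loose garlic bulb, 56 mm, in the hopper of feeder_b
- a_press (a point): where to press on feeder_a: centre of the top face of the red 36 x 36 x 10 mm plate. At rest about (-148, -122, +129) mm in the feeder's frame, leaning 0.18 rad up to the front; fully down it is about 54 mm lower, leans 0.18 rad down, and has shifted under 5 mm sideways. About 3 to 5 N push it down; solid stop at the bottom
- a_lever (a joint): angle of the lever of feeder_a (rad): 0 at rest with its plate up, 0.36 fully pressed. Geared to the lid: the lid turns 1.72 times as far. Nothing but the lid's weight brings it back, quickly if it is let go
- a_lid (a joint): angle of the lid of feeder_a (rad): 0 shut, about 0.62 fully up (front edge then about 0.21 m above the counter). The content can slip out under the apron from about 0.25. It moves only with the lever; let go, it falls and slams at several rad/s. Closing at 2 rad/s is a slam (plate rising at about 170 mm/s)
- a_lid_front (a point): middle of the top front edge of the clear lid of feeder_a (lid 166 x 102 x 5 mm, hinged at its back edge 118 mm above the counter, with a clear apron 62 mm high hanging from its front edge and a steel strip along that edge). The robot must not touch the lid
- b_press (a point): where to press on feeder_b: centre of the top face of the red 36 x 36 x 10 mm plate. At rest about (-148, -122, +129) mm in the feeder's frame, leaning 0.18 rad up to the front; fully down it is about 54 mm lower, leans 0.18 rad down, and has shifted under 5 mm sideways. About 3 to 5 N push it down; solid stop at the bottom
- b_lever (a joint): angle of the lever of feeder_b (rad): 0 at rest with its plate up, 0.36 fully pressed. Geared to the lid: the lid turns 1.72 times as far. Nothing but the lid's weight brings it back, quickly if it is let go
- b_lid (a joint): angle of the lid of feeder_b (rad): 0 shut, about 0.62 fully up (front edge then about 0.21 m above the counter). The content can slip out under the apron from about 0.25. It moves only with the lever; let go, it falls and slams at several rad/s. Closing at 2 rad/s is a slam (plate rising at about 170 mm/s)
- b_lid_front (a point): middle of the top front edge of the clear lid of feeder_b (lid 166 x 102 x 5 mm, hinged at its back edge 118 mm above the counter, with a clear apron 62 mm high hanging from its front edge and a steel strip along that edge). The robot must not touch the lid
- spice_jar: glass spice jar with a dark cap, 41 mm wide, 105 mm tall; loose, standing on the counter; origin at the centre of its underside; a bystander
- mug: white mug with grey dots, 82 x 114 mm, 91 mm tall; loose, standing on the counter; origin at the centre of its underside; a bystander
- honey_jar: jar with a red lid, 65 mm wide, 100 mm tall; loose, standing on the counter; origin at the centre of its underside; a bystander
- tea_box: dark tea carton, 64 x 142 x 75 mm; loose, standing on the counter; origin at the centre of its underside; a bystander
- jam_jar: jam jar with a white lid, 72 mm wide, 102 mm tall; loose, standing on the counter; origin at the centre of its underside; a bystander
- lemon: the same lemon; its origin is the centre of the underside it was made with and turns as it rolls, so use lemon_center for its place
- garlic: the same garlic bulb; origin at its underside as made, use garlic_center for its place

How it is judged:
By the outcome, as a careful person would: the job done as asked, in the order asked, and still so for the second after the job is handed in, with the robot touching nothing.
It also fails if it takes over 38 s, if anything falls off the work surface, if the arm or the gripper's body presses on something with over 40 N, if the wrist force passes 120 N, or if a joint passes its speed limit or range.

## Working session

There is one attempt and no reset: what is moved stays moved. The work goes in short steps, Python scripts to look and compute and a shell command to move; the robot and the scene stay as the last step left them, time stands still between calls to the robot, and variables do not carry over. Pictures are saved under pics/ and viewed, at most 10 in all, crops included, and the job is handed in when it is done.

```bash
mkdir -p pics
cat > h.py <<'E'
from station import *
import numpy as np, cv2
from scipy.spatial.transform import Rotation as R
def w(p,px,r=1):
    c,q=int(round(px[0])),int(round(px[1]))
    d=p["depth"][max(q-r,0):q+r+1,max(c-r,0):c+r+1]; d=d[d>0]
    if not len(d): return None
    z=np.median(d); v=np.linalg.inv(p["mtx"])@[px[0],px[1],1]*z
    return (p["pose"]@np.r_[v,1])[:3].round(4)
E
python3 - <<'E'
from h import *
ps={n:read_camera(n) for n in("scene","top")}
for n,p in ps.items():
    cv2.imwrite(f"pics/{n}0.png",p["img"][:,:,::-1])
    print(n,p["pose"].round(3).tolist())
    for t in["lemon_center","garlic_center","a_press","b_press","a_lid_front","feeder_a","spice_jar","mug","honey_jar","tea_box","jam_jar"]:
        for r in place_of(p,t)[:2]: print(t,np.round(r["pixel"],1),round(r["confidence"],2),w(p,r["pixel"]))
s=state();print(s["tcp_pos"],s["orientation"],s["force"],s["time_s"],R.from_rotvec(s["orientation"]).as_matrix().round(3))
E
```

```text
scene [[-0.825, -0.272, 0.496, -0.246], [-0.565, 0.362, -0.741, 1.223], [0.023, -0.892, -0.452, 0.835], [0.0, 0.0, 0.0, 1.0]]
garlic_center [273.6 200.6] 0.32 [0.4719 0.0945 0.1287]
a_press [275.2 199.5] 0.51 [0.4685 0.0894 0.1321]
b_press [311.2 178.9] 0.64 [ 0.4532 -0.1523  0.129 ]
b_press [227.9 238.8] 0.58 [0.5361 0.2794 0.037 ]
feeder_a [262.2 210.3] 0.96 [0.1452 0.6472 0.4457]
feeder_a [225.3 240.4] 0.66 [0.5444 0.2836 0.0293]
mug [289.7 186.4] 0.77 [ 0.5914 -0.2217  0.0279]
mug [281.1 187.8] 0.38 [ 0.5161 -0.026   0.1199]
honey_jar [169.4 262.9] 0.84 [0.6055 0.4886 0.0288]
honey_jar [312.4 175.5] 0.26 [ 0.4622 -0.1783  0.1322]
jam_jar [351.3 194.3] 0.69 [ 0.3419 -0.3234  0.0238]
top [[0.002, -0.999, 0.043, 0.463], [-1.0, -0.003, -0.014, 0.044], [0.014, -0.043, -0.999, 1.411], [0.0, 0.0, 0.0, 1.0]]
a_press [234.3 202.3] 0.54 [0.4816 0.0874 0.1284]
b_press [322.7 209.8] 0.76 [ 0.46   -0.1752  0.1302]
a_lid_front [192.3 195.6] 0.97 [0.5039 0.2244 0.034 ]
feeder_a [190.7 172. ] 0.84 [0.5721 0.2186 0.1187]
feeder_a [268.7 171.1] 0.59 [ 0.5756 -0.015   0.1199]
mug [340.8 165.9] 0.84 [ 0.6031 -0.2558  0.0086]
tea_box [389.  201.6] 0.68 [ 0.4858 -0.3912  0.075 ]
jam_jar [374. 244.] 0.88 [ 0.3569 -0.3347  0.1043]
[0.18188178 0.65002819 0.23869549] [ 4.27190040e-01  3.11239435e+00 -2.90807372e-05] [-0.57725069  0.30329428  0.00485619] 1.2 [[-0.963  0.269  0.   ]
 [ 0.269  0.963 -0.   ]
 [-0.    -0.    -1.   ]]
```

View pics/scene0.png

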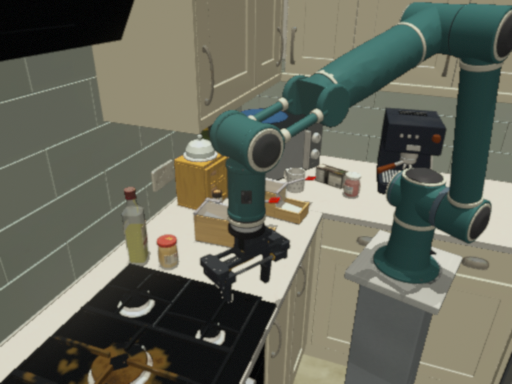

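View pics/top0.png

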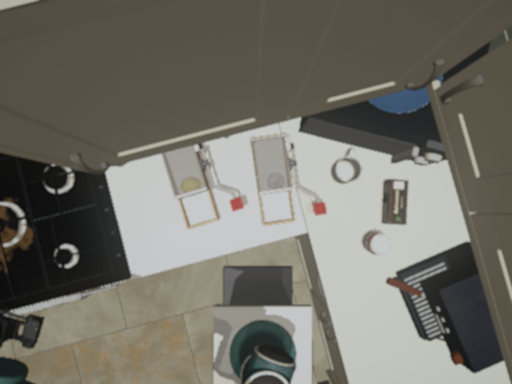

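The top view shows two feeders. The left one (hopper around 190,170) has a yellow patch at (190,184), and its red plate is at (237,203). The right feeder's plate is at (320,208). I'll check the contents up close and measure the plates by colour.

Run:
```python
from h import *
p=read_camera("top")
im=p["img"];c=im[130:240,150:340][:,:,::-1]
cv2.imwrite("pics/crop.png",cv2.resize(c,None,fx=4,fy=4,interpolation=cv2.INTER_CUBIC))
def red(p):
    h=cv2.cvtColor(p["img"],cv2.COLOR_RGB2HSV)
    m=(((h[:,:,0]<8)|(h[:,:,0]>172))&(h[:,:,1]>150)&(h[:,:,2]>80)).astype(np.uint8)
    n,l,st,ce=cv2.connectedComponentsWithStats(m)
    return [(ce[i].round(1),st[i,4],w(p,ce[i])) for i in range(1,n) if st[i,4]>15]
print(red(p)); print(red(read_camera("scene")))
for t in["a_press","feeder_a","lemon_center","garlic_center","lemon","garlic"]:
  for f in(boxes_of,place_of):
    print(t,f.__name__,[(np.round(r["pixel"],1),round(r["confidence"],2),w(p,r["pixel"])) for r in f(p,t)[:3]])
```

```text
[]
[(array([310.4, 178. ]), np.int32(23), array([ 0.4575, -0.153 ,  0.1318])), (array([273.9, 199.6]), np.int32(55), array([0.4724, 0.0919, 0.1314])), (array([165.4, 242.3]), np.int32(111), array([0.6183, 0.4853, 0.1001]))]
a_press call [(array([229.2, 190.3]), 0.55, array([0.5179, 0.1035, 0.112 ]))]
a_press call [(array([234.5, 202.5]), 0.74, array([0.481 , 0.0868, 0.1294]))]
feeder_a call [(array([193.9, 186.5]), 0.97, array([0.5287, 0.2089, 0.1175])), (array([273.6, 182.8]), 0.77, array([ 0.5406, -0.0299,  0.1174])), (array([229.7, 194.1]), 0.41, array([0.5101, 0.1068, 0.0024]))]
feeder_a call [(array([268.7, 172.4]), 0.7, array([ 0.5717, -0.0151,  0.1195]))]
lemon_center call []
lemon_center call [(array([236.4, 204.6]), 0.66, array([0.4748, 0.0811, 0.1309]))]
garlic_center call []
garlic_center call [(array([191. , 194.9]), 0.36, array([0.5045, 0.2213, 0.0878]))]
lemon call [(array([218.8, 189.8]), 0.67, array([0.5239, 0.1423, 0.0045]))]
lemon call []
garlic call []
garlic call []
```

View pics/crop.png

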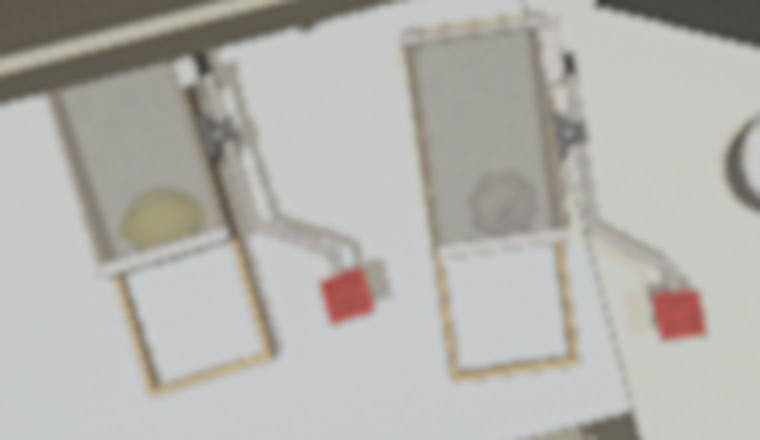

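The crop shows the yellow lemon in the left feeder at crop (162,218), against the front strip. The left feeder is therefore feeder_a, and its plate is at crop (348,295), which is image (237,203.7). The right feeder holds the grey garlic. I'll refine the plate centre and yaw while starting the transit at safe height with the fingers shut.

```bash
python3 - <<'E'
from h import *
p=read_camera("top"); a=p["img"].astype(int)
m=((a[:,:,0]-np.maximum(a[:,:,1],a[:,:,2]))>50).astype(np.uint8); m[:,290:]=0;m[:, :215]=0;m[:180]=0;m[225:]=0
n,l,st,ce=cv2.connectedComponentsWithStats(m)
for i in range(1,n):
    if st[i,4]<15: continue
    ys,xs=np.where(l==i); P=np.array([w(p,(x,y),0) for x,y in zip(xs,ys)]); P=P[P[:,2]>.11]
    print(ce[i],len(P),P.min(0),P.max(0),P.mean(0).round(4),cv2.minAreaRect(P[:,:2].astype(np.float32)))
q=lambda u,v:w(p,(150+u/4,130+v/4))
f1,f2=q(155,390),q(272,352)
print(f1,f2,q(105,268),q(230,235))
E
python3 -m pendant '[{"tx":-0.5,"ty":-0.5,"grip":-1},{"tx":-1,"ty":-1,"grip":-1},{"tx":-1,"ty":-1,"grip":-1}]' 10
python3 -m pendant '[{"tx":-0.5,"ty":-0.5,"grip":-1},{"tx":-1,"ty":-1,"grip":-1},{"tx":-1,"ty":-1,"grip":-1}]'
python3 -m pendant '[{"tx":-0.5,"ty":-0.5,"grip":-1},{"tx":-1,"ty":-1,"grip":-1},{"tx":-1,"ty":-1,"grip":-1}]'
```

```text
[236.27419355 203.52419355] 124 [0.4588 0.0644 0.117 ] [0.4975 0.1003 0.1368] [0.478  0.0815 0.1297] ((0.4785456657409668, 0.0813995748758316), (0.03338092565536499, 0.03289559483528137), 19.776092529296875)
[0.4037 0.2313 0.059 ] [0.433  0.142  0.0366] [0.4971 0.2607 0.1211] [0.5243 0.1727 0.0705]invalid input at $[0]: expected keys tx, ty, tz, wx, wy, wz, grip
invalid input at $[0]: expected keys tx, ty, tz, wx, wy, wz, grip
invalid input at $[0]: expected keys tx, ty, tz, wx, wy, wz, grip
```

```bash
for i in 1 2 3 4; do python3 -m pendant '[{"tx":-0.45,"ty":-0.45,"tz":0,"wx":0,"wy":0,"wz":0,"grip":-1},{"tx":-0.9,"ty":-0.9,"tz":0,"wx":0,"wy":0,"wz":0,"grip":-1},{"tx":-1,"ty":-1,"tz":0,"wx":0,"wy":0,"wz":0,"grip":-1},{"tx":-1,"ty":-1,"tz":0,"wx":0,"wy":0,"wz":0,"grip":-1}]'; done
python3 -m pendant '[{"tx":0,"ty":0,"tz":0,"wx":0,"wy":0,"wz":0.06,"grip":-1},{"tx":0,"ty":0,"tz":0,"wx":0,"wy":0,"wz":0.12,"grip":-1},{"tx":0,"ty":0,"tz":0,"wx":0,"wy":0,"wz":0.18,"grip":-1},{"tx":0,"ty":0,"tz":0,"wx":0,"wy":0,"wz":0.24,"grip":-1},{"tx":0,"ty":0,"tz":0,"wx":0,"wy":0,"wz":0.3,"grip":-1}]'
python3 - <<'E'
from h import *
s=state(); M=R.from_rotvec(s["orientation"]).as_matrix()
print(s["tcp_pos"],s["time_s"],s["qpos"],s["force"],s["finger_gap"]);print(M.round(3),np.degrees(np.arctan2(M[1,1],M[0,1])))
print(M.T@(np.array([.478,.0815,.13])-s["tcp_pos"]))
E
```

```text
time_s: 2.45
tcp_pos: [0.2517, 0.5266, 0.2392]
orientation: [-0.43, -3.112, -0.002]
force: [-0.2, 0.0, -0.2]
finger_gap: 0.0501
gripper_force: 0.0
time_s: 2.95
tcp_pos: [0.3208, 0.4045, 0.2391]
orientation: [-0.429, -3.112, -0.002]
force: [-0.1, 0.4, -0.3]
finger_gap: 0.01
gripper_force: 0.0
time_s: 3.45
tcp_pos: [0.3902, 0.2814, 0.2389]
orientation: [-0.429, -3.112, -0.002]
force: [-0.6, -0.0, 0.4]
finger_gap: 0.0003
gripper_force: 0.0
time_s: 3.95
tcp_pos: [0.4594, 0.1583, 0.2386]
orientation: [-0.428, -3.111, -0.002]
force: [-0.2, -0.4, -0.7]
finger_gap: 0.0005
gripper_force: 0.0
time_s: 4.58
tcp_pos: [0.4583, 0.1598, 0.2386]
orientation: [-1.791, -2.58, -0.001]
force: [1.0, 0.2, -0.1]
finger_gap: 0.0004
gripper_force: 0.0
[0.45828287 0.15976237 0.23862408] 4.575 [ 2.83141413e-01 -1.00292628e-01  1.99648082e+00  1.45452208e-03
  1.24572528e+00 -7.43705855e-02] [ 0.97666153  0.21168504 -0.08702444] 0.0004368272157971138
[[-0.35   0.937 -0.001]
 [ 0.937  0.35   0.001]
 [ 0.001 -0.    -1.   ]] 20.457308529559473
[-0.08036971 -0.00885614  0.10851374]
```

```bash
python3 -m pendant '[{"tx":-0.4,"ty":-0.05,"tz":0,"wx":0,"wy":0,"wz":0,"grip":-1},{"tx":-0.8,"ty":-0.09,"tz":0,"wx":0,"wy":0,"wz":0,"grip":-1},{"tx":-0.8,"ty":-0.09,"tz":0.4,"wx":0,"wy":0,"wz":0,"grip":-1},{"tx":-0.8,"ty":-0.09,"tz":0.75,"wx":0,"wy":0,"wz":0,"grip":-1},{"tx":-0.8,"ty":-0.09,"tz":0.75,"wx":0,"wy":0,"wz":0,"grip":-1}]'
python3 - <<'E'
from h import *
s=read_camera("scene");t=read_camera("top")
a=cv2.resize(s["img"][130:290,180:350],None,fx=2.3,fy=2.3,interpolation=cv2.INTER_CUBIC)
b=cv2.resize(t["img"][130:290,160:330],None,fx=2.3,fy=2.3,interpolation=cv2.INTER_CUBIC)
cv2.imwrite("pics/above.png",np.hstack([a,b])[:,:,::-1])
E
```

```text
time_s: 5.2
tcp_pos: [0.476, 0.0809, 0.1608]
orientation: [-1.781, -2.581, 0.006]
force: [-0.6, 1.3, 0.0]
finger_gap: 0.0004
gripper_force: 0.0
```

View pics/above.png

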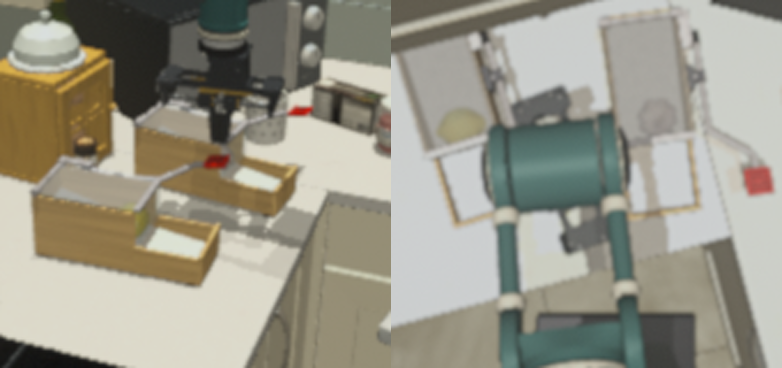

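The fingertips are right above the red plate (left panel 217,160), and the lemon is still in its hopper. In the top panel the wrist housing (488,165) comes near the lid corner, so I'll check its height before pressing.

Run:
```python
from h import *
for n in("scene","top"):
    p=read_camera(n)
    vv,uu=np.mgrid[100:290,160:350]; z=p["depth"][vv,uu]
    c=np.linalg.inv(p["mtx"])@np.stack([uu.ravel(),vv.ravel(),np.ones(uu.size)])*z.ravel()
    P=(p["pose"][:3,:3]@c).T+p["pose"][:3,3]
    col=p["img"][vv,uu].reshape(-1,3).astype(int)
    teal=(col[:,1]-col[:,0]>25)&(P[:,2]>.2)&(z.ravel()>0)
    Q=P[teal]; d=np.array([.478,.0815]); ax=np.array([np.cos(.33),np.sin(.33)]); ay=np.array([-ax[1],ax[0]])
    r=(Q[:,:2]-d)
    print(n,"z min",Q[:,2].min())
    for lo in np.arange(.22,.5,.04):
        k=(Q[:,2]>=lo)&(Q[:,2]<lo+.04)
        if k.sum(): print(round(lo,2),k.sum(),"fx",(r[k]@ax).min().round(3),(r[k]@ax).max().round(3),"fy",(r[k]@ay).min().round(3),(r[k]@ay).max().round(3))
```

```text
scene z min 0.2576715144891165
0.22 16 fx 0.206 0.274 fy -0.598 -0.465
0.26 306 fx 0.172 0.314 fy -0.638 -0.402
0.34 8 fx -0.036 -0.024 fy 0.006 0.023
0.46 3 fx -0.035 0.029 fy 0.013 0.048
top z min 0.5336390049635484
0.5 157 fx -0.037 0.033 fy -0.042 0.055
```

```bash
python3 -m pendant '[{"tx":0,"ty":0,"tz":0.12,"wx":0,"wy":0,"wz":0,"grip":-1},{"tx":0,"ty":0,"tz":0.22,"wx":0,"wy":0,"wz":0,"grip":-1},{"tx":0,"ty":0,"tz":0.3,"wx":0,"wy":0,"wz":0,"grip":-1},{"tx":0,"ty":0,"tz":0.38,"wx":0,"wy":0,"wz":0,"grip":-1},{"tx":0,"ty":0,"tz":0.46,"wx":0,"wy":0,"wz":0,"grip":-1}]'
python3 -m pendant '[{"tx":0,"ty":0,"tz":0.08,"wx":0,"wy":0,"wz":0,"grip":-1},{"tx":0,"ty":0,"tz":0.16,"wx":0,"wy":0,"wz":0,"grip":-1},{"tx":0,"ty":0,"tz":0.24,"wx":0,"wy":0,"wz":0,"grip":-1},{"tx":0,"ty":0,"tz":0.3,"wx":0,"wy":0,"wz":0,"grip":-1},{"tx":0,"ty":0,"tz":0.34,"wx":0,"wy":0,"wz":0,"grip":-1}]'
python3 - <<'E'
from h import *
s=read_camera("scene")
a=cv2.resize(s["img"][130:290,180:350],None,fx=3.2,fy=3.2,interpolation=cv2.INTER_CUBIC)
cv2.imwrite("pics/press.png",a[:,:,::-1])
s=state();print(s["tcp_pos"],s["force"],s["ft_torque"])
E
```

```text
time_s: 6.02
tcp_pos: [0.4789, 0.0788, 0.1174]
orientation: [-1.787, -2.583, 0.001]
force: [-1.7, -0.3, 4.4]
finger_gap: 0.0005
gripper_force: 2.0
time_s: 6.65
tcp_pos: [0.479, 0.079, 0.0832]
orientation: [-1.787, -2.584, 0.0]
force: [-3.1, -0.5, 3.5]
finger_gap: 0.0001
gripper_force: 2.0
[0.47896768 0.07899653 0.08286147] [-1.39557978 -2.28362267  3.15699399] [-0.30830203  0.31548477 -0.0137613 ]
```

View pics/press.png

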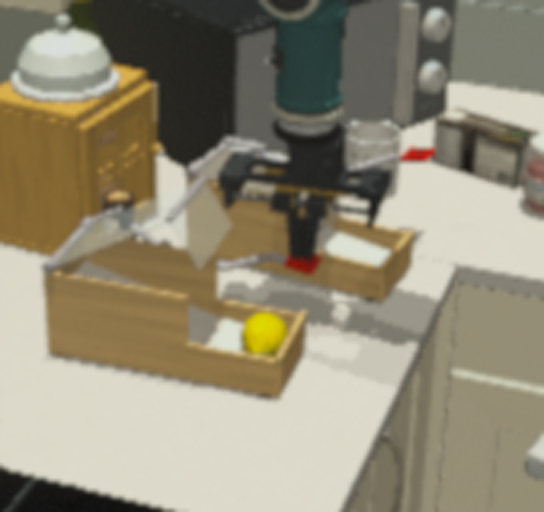

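The lid is up and the lemon is already in the catch tray at (265,333). I'll hold for another second or so and check the lemon's position.

```bash
for i in 1 2; do python3 -m pendant '[{"tx":0,"ty":0,"tz":0,"wx":0,"wy":0,"wz":0,"grip":-1},{"tx":0,"ty":0,"tz":0,"wx":0,"wy":0,"wz":0,"grip":-1},{"tx":0,"ty":0,"tz":0,"wx":0,"wy":0,"wz":0,"grip":-1},{"tx":0,"ty":0,"tz":0,"wx":0,"wy":0,"wz":0,"grip":-1},{"tx":0,"ty":0,"tz":0,"wx":0,"wy":0,"wz":0,"grip":-1}]'; done
cat > lem.py <<'E'
from h import *
p=read_camera("scene"); h=cv2.cvtColor(p["img"],cv2.COLOR_RGB2HSV)
m=(h[:,:,0]>24)&(h[:,:,0]<34)&(h[:,:,1]>190)&(h[:,:,2]>120); m[:215]=0
ys,xs=np.where(m); c=(xs.mean(),ys.mean()); P=w(p,c)
u=P-p["pose"][:3,3];C=P+u/np.linalg.norm(u)*.027
y=.32;a=np.array([np.cos(y),np.sin(y)]);b=np.array([-a[1],a[0]])
o=np.array([.478,.0815])+.148*a+.122*b   # feeder origin from plate
d=C[:2]-o
print(c,len(xs),"centre",C.round(3),"feeder frame",(d@a).round(3),(d@b).round(3)); s=state();print(s["tcp_pos"],s["force"],s["time_s"])
E
python3 lem.py
```

```text
time_s: 7.32
tcp_pos: [0.4791, 0.079, 0.0838]
orientation: [1.787, 2.584, 0.0]
force: [-2.9, -1.4, 3.8]
finger_gap: 0.0005
gripper_force: 1.9
time_s: 7.95
tcp_pos: [0.4791, 0.079, 0.0837]
orientation: [1.787, 2.584, 0.0]
force: [-4.0, -1.2, 3.9]
finger_gap: 0.0004
gripper_force: 1.9
(np.float64(262.1212121212121), np.float64(233.56060606060606)) 132 centre [0.446 0.202 0.053] feeder frame -0.141 0.003
[0.47905839 0.07899792 0.08366367] [-3.93606708 -1.27704365  3.27043609] 8.0
```

The lemon is at rest at x = -141 mm, z = 53 mm in the feeder frame, as expected. Now I'll let the plate up slowly, at about 24 mm/s.

```bash
for i in 1 2 3; do python3 -m pendant '[{"tx":0,"ty":0,"tz":-0.03,"wx":0,"wy":0,"wz":0,"grip":-1},{"tx":0,"ty":0,"tz":-0.06,"wx":0,"wy":0,"wz":0,"grip":-1},{"tx":0,"ty":0,"tz":-0.09,"wx":0,"wy":0,"wz":0,"grip":-1},{"tx":0,"ty":0,"tz":-0.12,"wx":0,"wy":0,"wz":0,"grip":-1},{"tx":0,"ty":0,"tz":-0.15,"wx":0,"wy":0,"wz":0,"grip":-1}]'; done
```

```text
time_s: 8.62
tcp_pos: [0.4793, 0.0791, 0.0991]
orientation: [1.787, 2.583, 0.001]
force: [-2.5, -1.3, 3.3]
finger_gap: 0.0009
gripper_force: 1.9
time_s: 9.25
tcp_pos: [0.4805, 0.0794, 0.1145]
orientation: [1.786, 2.582, 0.004]
force: [2.7, 1.6, 2.7]
finger_gap: -0.0001
gripper_force: 1.6
time_s: 9.88
tcp_pos: [0.4791, 0.079, 0.1289]
orientation: [1.787, 2.584, -0.0]
force: [3.1, 1.0, 3.6]
finger_gap: 0.0004
gripper_force: 1.6
```

```bash
for i in 1 2; do python3 -m pendant '[{"tx":0,"ty":0,"tz":-0.01,"wx":0,"wy":0,"wz":0,"grip":-1},{"tx":0,"ty":0,"tz":-0.02,"wx":0,"wy":0,"wz":0,"grip":-1},{"tx":0,"ty":0,"tz":-0.03,"wx":0,"wy":0,"wz":0,"grip":-1},{"tx":0,"ty":0,"tz":-0.04,"wx":0,"wy":0,"wz":0,"grip":-1},{"tx":0,"ty":0,"tz":-0.05,"wx":0,"wy":0,"wz":0,"grip":-1}]'; done
```

```text
time_s: 10.5
tcp_pos: [0.4777, 0.0788, 0.1327]
orientation: [-1.786, -2.582, 0.003]
force: [0.5, 0.4, -1.5]
finger_gap: 0.0002
gripper_force: 0.0
time_s: 11.12
tcp_pos: [0.4791, 0.079, 0.1388]
orientation: [1.787, 2.584, 0.0]
force: [-0.2, -0.3, -0.6]
finger_gap: 0.0005
gripper_force: 0.0
```

Contact faded out at z of about 0.13, so the plate is at rest. Next I'll lift clear and check.

```bash
python3 -m pendant '[{"tx":0,"ty":0,"tz":-0.2,"wx":0,"wy":0,"wz":0,"grip":-1},{"tx":0,"ty":0,"tz":-0.5,"wx":0,"wy":0,"wz":0,"grip":-1},{"tx":0,"ty":0,"tz":-0.8,"wx":0,"wy":0,"wz":0,"grip":-1},{"tx":0,"ty":0,"tz":-1,"wx":0,"wy":0,"wz":0,"grip":-1},{"tx":0,"ty":0,"tz":-1,"wx":0,"wy":0,"wz":0,"grip":-1}]'
python3 -m pendant '[{"tx":0,"ty":0,"tz":0,"wx":0,"wy":0,"wz":0,"grip":-1},{"tx":0,"ty":0,"tz":0,"wx":0,"wy":0,"wz":0,"grip":-1},{"tx":0,"ty":0,"tz":0,"wx":0,"wy":0,"wz":0,"grip":-1}]'
python3 lem.py
python3 - <<'E'
from h import *
s=read_camera("scene")
cv2.imwrite("pics/end.png",cv2.resize(s["img"][130:290,180:350],None,fx=3.2,fy=3.2,interpolation=cv2.INTER_CUBIC)[:,:,::-1])
E
```

```text
time_s: 11.75
tcp_pos: [0.4804, 0.0792, 0.2407]
orientation: [1.785, 2.581, 0.004]
force: [0.3, 0.1, 0.0]
finger_gap: 0.0001
gripper_force: 0.0
time_s: 12.12
tcp_pos: [0.4785, 0.079, 0.2376]
orientation: [-1.786, -2.583, 0.002]
force: [-0.8, 1.1, 0.4]
finger_gap: 0.0007
gripper_force: 0.0
(np.float64(262.1278195488722), np.float64(233.6015037593985)) 133 centre [0.445 0.203 0.054] feeder frame -0.141 0.004
[0.47864584 0.07896606 0.23782902] [ 0.23731997  0.7997897  -0.00211036] 12.175
```

View pics/end.png

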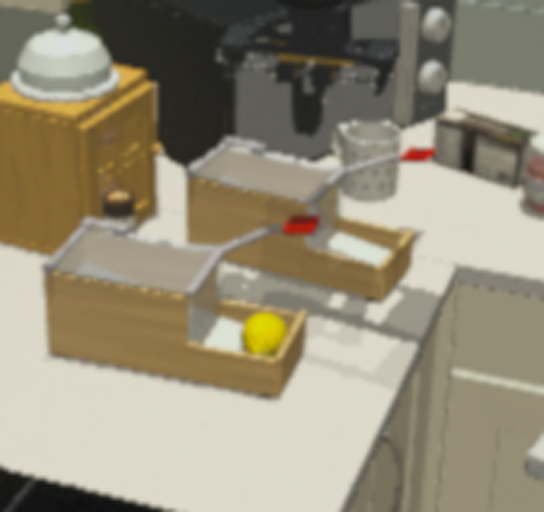

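The lid is shut, the red plate is up at (300,226), the lemon is in the tray at (265,333), and the other feeder is still shut. The hand is clear.

```bash
python3 -c "
from station import *
print(hand_in())"
```

```text
the job is handed in; nothing more can be done
None
```

The job is handed in: the lemon is in feeder_a's catch tray, the lid was eased shut at about 25 mm/s of plate travel, the garlic feeder stayed shut, and the hand was clear at about 12 s of the 38 s allowed.

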